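# Change the copy stand from ultraviolet to white light and take the picture

### The arm

A 6-joint arm with a two-finger parallel gripper is mounted at the origin on the work surface. World frame = base frame: x ahead of the robot, y to its left, z up, the work surface at z = 0. Lengths are in mm, angles in rad, forces in N, time in s.
With the tool pointing down it reaches from about 300 to 875 mm from the base axis. Payload 6.4 kg.
Tool frame: the origin (TCP) lies between the finger pads; the fingertips stand 14 mm ahead of it and the grasp point (between the pads) lies 5 mm behind it (bot.tip_reach is the distance from the TCP to the fingertips, in mm); z points along the fingers, y is the direction in which the jaws open and shut (so a half turn about z gives the same grasp; the last joint's range is limited). The gripper opens to 85 mm and grips with 20 to 120 N. Pads are 22 mm wide; open, the fingers measure 114 mm over their backs; the gripper's body (76 mm by 85 mm) begins 54 mm behind the grasp point. The pads swing forward as they close: fully open they stand 13 mm farther back than shut.
Start: joints at [-1.536, 0.181, 1.607, -0, 1.354, -0.206], TCP at [137.141, -558.421, 245.288] pointing down, gripper open.
Joint ranges: [-2.99, 2.99], [-0.89, 2.07], [0.3, 2.58], [-1.14, 4.28], [0, 2.63], [-3.12, 3.12]. Speed limits (rad/s): [2.57, 2.57, 3.01, 3.14, 3.14, 3.14].

### API

Orientations are given as a unit quaternion [x, y, z, w].
In Python, from bench import bot, eyes, order gives the robot as it stands.
- The arm moves only by the tool send_rows, never from a script. Its argument "deltas" is a list of rows, each a list of 7 numbers: the shift along the tool's x, y, z in m, then the turn, a rotation vector about the tool's x, y, z in rad, then the gripper command: -1 is fully open, 1 is shut, values between are in proportion. A call has 1 to 8 rows; each row shifts and turns the commanded pose from where the row before left it, along the tool's axes as they then stand; what a row does not reach is not made up. A row lasts 1/10 s, in which the tool goes at most 50 mm and 8.59 degrees, less where a joint would pass 70% of its speed; a pose out of reach is approached as far as the arm can. A call is refused whole if a number of a shift passes 0.05 or a number of a turn 0.15, either way. A call with a gripper value outside its range is refused whole. The fingers move at their own pace and stop on an object; "newtons" is the grip in N (left out, the last holds). Time passes only in rows, so rows that do not move let the fingers close. It gives the time, the measured TCP pose, the force and the opening at its end, in the units of the state.
- bot.get_obs(): the state, without advancing time (a new reading comes with each control period).
- eyes.get_image(name): name is "scene" or "top"; returns a dict with "pixels" (384x512x3 uint8, blue, green, red), "z_map" (384x512 float32, mm along the optical axis (not along the pixel's ray), 0 where there is no reading), "vertical_fov" (degrees; the focal length in pixels is half the picture's height over the tangent of half this angle, whatever the lens; pixels are square), "cx", "cy" (the principal point, pixels), "rvec" (rotation vector, rad) and "tvec" (3), from world to camera coordinates, as OpenCV has them. Camera axes: x right, y down, z forward; pixel columns grow to the right and rows downward; lengths in mm; the calibration is good to about 2 mm. A picture is of the moment at which its call begins.
- order.hand_in(): hands the job in, once; it reports no verdict.
The state is a dict: "time": time; "joint_positions": joint angles; "joint_velocities": joint speeds; "joint_torque": joint torques, N m; "eef_pos": TCP position; "tool_rot": TCP orientation; "wrist_force": force on the tool from outside, world axes, zero at the start; "wrist_torque": the same for the moment, N m; "opening": finger opening in mm.
Only numpy, scipy, OpenCV 4.12 (cv2) and the standard library are available. Lean on these libraries where they do the work, as an engineer would, in place of code of your own. Each camera call takes 0.05 s, during which the arm holds its last target. There are 200 camera calls.

### The job

The ultraviolet picture is done; now take the white-light one. With a fingertip, first flip the blue-capped lever over to off, away from the green spot on its box, then flip the white-capped lever over to on, towards its green spot, and only then press the green shutter button on the remote right down where it lies and let it come back up. Pick nothing up, do not shove the remote about, and leave the red-capped lever and everything else on the bench as they are.

Things in the scene. Friction and masses are not known exactly. Their poses are not given: they have to be found in the camera images.
- uv_lever_base: Grey switch box, 110 x 64 x 45 mm high, screwed down to the bench. Origin: centre of its underside; z up; its +x axis points along its length to the end that carries the green spot (the ON side). Lever cap blue: the ultraviolet lamp's switch, found ON. The three boxes change places and are turned up to 0.5 rad.
- uv_lever_tip (a point): Lever with cap coloured blue: the ultraviolet lamp's switch, found ON. Centre of the lever's ball cap (22 mm diameter), 70 mm from the hinge; 10 mm steel rod below it. In the frame of its box it lies at (-34, 0, 109) mm at OFF, (0, 0, 118) upright and (+34, 0, 109) at ON.
- uv_lever (a joint): Lever angle in rad: 0 = OFF, leaning 0.5 rad from upright away from the green spot; 0.5 = upright; 1.0 = ON, leaning 0.5 rad over towards the green spot. Hinge along the box's y axis, 48 mm above the bench, above the box's centre. Over-centre mechanism: it takes about 2.5 N at the cap to move it off either end, less and less towards upright; past upright it snaps to the other end by itself.
- white_lever_base: Grey switch box, 110 x 64 x 45 mm high, screwed down to the bench. Origin: centre of its underside; z up; its +x axis points along its length to the end that carries the green spot (the ON side). Lever cap white: the white lamps' switch, found OFF. The three boxes change places and are turned up to 0.5 rad.
- white_lever_tip (a point): Lever with cap coloured white: the white lamps' switch, found OFF. Centre of the lever's ball cap (22 mm diameter), 70 mm from the hinge; 10 mm steel rod below it. In the frame of its box it lies at (-34, 0, 109) mm at OFF, (0, 0, 118) upright and (+34, 0, 109) at ON.
- white_lever (a joint): Lever angle in rad: 0 = OFF, leaning 0.5 rad from upright away from the green spot; 0.5 = upright; 1.0 = ON, leaning 0.5 rad over towards the green spot. Hinge along the box's y axis, 48 mm above the bench, above the box's centre. Over-centre mechanism: it takes about 2.5 N at the cap to move it off either end, less and less towards upright; past upright it snaps to the other end by itself.
- red_lever_base: Grey switch box, 110 x 64 x 45 mm high, screwed down to the bench. Origin: centre of its underside; z up; its +x axis points along its length to the end that carries the green spot (the ON side). Lever cap red: the lift motor's switch, found OFF, to be left alone. The three boxes change places and are turned up to 0.5 rad.
- red_lever_tip (a point): Lever with cap coloured red: the lift motor's switch, found OFF, to be left alone. Centre of the lever's ball cap (22 mm diameter), 70 mm from the hinge; 10 mm steel rod below it. In the frame of its box it lies at (-34, 0, 109) mm at OFF, (0, 0, 118) upright and (+34, 0, 109) at ON.
- red_lever (a joint): Lever angle in rad: 0 = OFF, leaning 0.5 rad from upright away from the green spot; 0.5 = upright; 1.0 = ON, leaning 0.5 rad over towards the green spot. Hinge along the box's y axis, 48 mm above the bench, above the box's centre. Over-centre mechanism: it takes about 2.5 N at the cap to move it off either end, less and less towards upright; past upright it snaps to the other end by itself.
- remote: Camera's remote release, a loose black slab 50 x 80 x 22 mm (long side along its y), about 0.3 kg, lying flat on the bench. Origin: centre of its underside; the green button stands on its top, 10 mm towards its +y.
- shutter_top (a point): Centre of the top of the remote's green shutter button (26 mm diameter, in a grey housing on the remote); it is pressed straight down.
- shutter (a joint): Travel of the shutter button in m: 0 = up, 0.006 = fully down; springs back. Fully down takes about 4 N. The picture is taken at 0.0045.
- tape_roll: Roll of brown tape standing flat as a ring, 90 mm across, 48 mm high, loose bystander. Origin: underside, at its centre.
- pen_pot: Blue pot 76 mm across, 100 mm high, with pens and a white ruler reaching 195 mm, loose bystander. Origin: underside, at its centre.
- glue_bottle: White glue bottle with orange cap, 40 mm across, 100 mm high, loose bystander. Origin: underside, at its centre.
- sample_jar: Brown glass jar with black lid, 60 mm across, 70 mm high, loose bystander. Origin: underside, at its centre.
- calculator: Black desk calculator with white keys, 130 x 80 x 15 mm, loose bystander. Origin: underside, at its centre.
- magnifier: Round hand magnifier with black handle lying flat, 155 mm long, at most 18 mm high, loose bystander. Origin: underside, at its axis, 30 mm from the centre of the ring towards the handle.
Not all that is in view belongs to the job. What is shaped like the white_lever_base but pink, turquoise or yellow is not meant.

How it is judged:
By the outcome, as a careful person would: the job done as asked, in the order asked, and still so for the second after the job is handed in, with the robot touching nothing.
It also fails if it takes over 54 s, if anything falls off the work surface, if the arm or the gripper's body presses on something with over 40 N, if the wrist force passes 120 N, or if a joint passes its speed limit or range.

## Working session

There is one attempt and no reset: what is moved stays moved. The work goes in short steps, Python scripts to look and compute and a tool call to move; the robot and the scene stay as the last step left them, time stands still between calls to the robot, and variables do not carry over. Pictures are saved under pics/ and viewed, about 8 in all and at most 12, crops included, and the job is handed in when it is done.

Besides the shell and the picture viewer there is one more tool, called after ">>>" in YAML: its name, and indented under it one key for each argument. send_rows: Moves the arm, as the interface text tells. Its arguments: {"type":"object","properties":{"deltas":{"type":"array"},"newtons":{"type":"number"}},"required":["deltas"]}

```bash
ls; mkdir -p pics; cat > h.py <<'E'
import numpy as np, cv2
from bench import bot, eyes, order
def cam(n):
    d=eyes.get_image(n); p=d["pixels"]; f=p.shape[0]/2/np.tan(np.radians(d["vertical_fov"])/2)
    R=cv2.Rodrigues(np.array(d["rvec"],float))[0]; t=np.array(d["tvec"],float).ravel()
    v,u=np.mgrid[:p.shape[0],:p.shape[1]]; z=d["z_map"].astype(float)
    c=np.stack([(u-d["cx"])/f*z,(v-d["cy"])/f*z,z],-1)
    W=(c-t)@R; W[z==0]=np.nan
    return dict(p=p,W=W,f=f,R=R,t=t,cx=d["cx"],cy=d["cy"],C=-R.T@t)
def ray(k,u,v,h):
    r=np.array([(u-k["cx"])/k["f"],(v-k["cy"])/k["f"],1])@k["R"]; return k["C"]+r*(h-k["C"][2])/r[2]
E
python3 - <<'E'
from h import *
for n in("scene","top"):
    k=cam(n); cv2.imwrite(f"pics/{n}0.png",cv2.resize(k["p"],None,fx=1.5,fy=1.5)); np.savez(f"{n}0.npz",**k); print(n,k["C"])
o=bot.get_obs(); print(o)
E
```

```text
pics
scene [1831.25591663 -416.75396923  936.80552383]
top [ 426.76488523   -8.51997831 1010.71494994]
{'time': 0.1, 'joint_positions': array([-1.53627539e+00,  1.81482521e-01,  1.60787180e+00, -5.52376638e-06,
        1.35379725e+00, -2.06329251e-01]), 'joint_velocities': array([-1.52362392e-04, -2.46112201e-03, -1.55436851e-03, -2.03126897e-05,
       -1.57354475e-03, -7.24740141e-04]), 'joint_torque': array([ 5.45140679e-07, -4.45877945e+01, -3.52240062e+01, -2.24025489e-04,
        4.09044776e-03, -5.36296980e-07]), 'eef_pos': array([ 137.13671089, -557.93609482,  244.48285055]), 'tool_rot': array([ 9.92757284e-01,  1.20134789e-01,  6.41899571e-05, -7.76818618e-04]), 'wrist_force': array([-0.02630966,  0.40848341,  0.61324827]), 'wrist_torque': array([ 0.03121952, -0.00546605, -0.03728979]), 'opening': 85.21750538629088}
```

View pics/scene0.png

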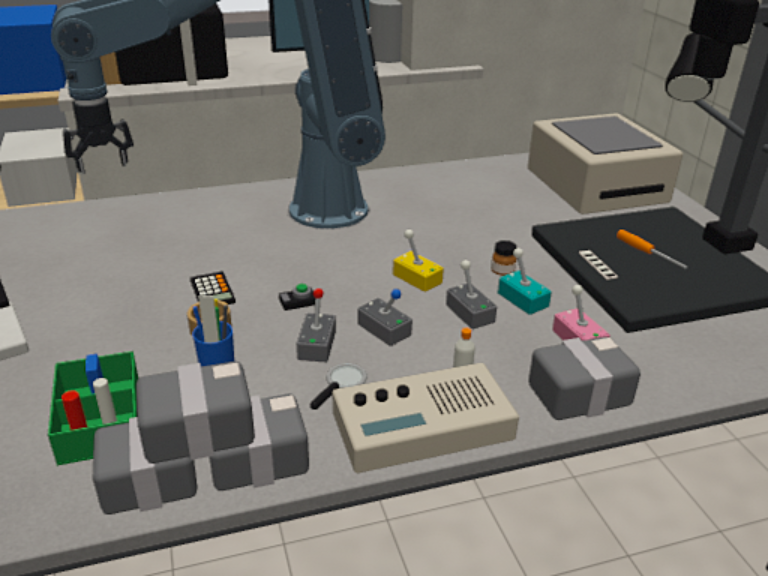

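View pics/top0.png

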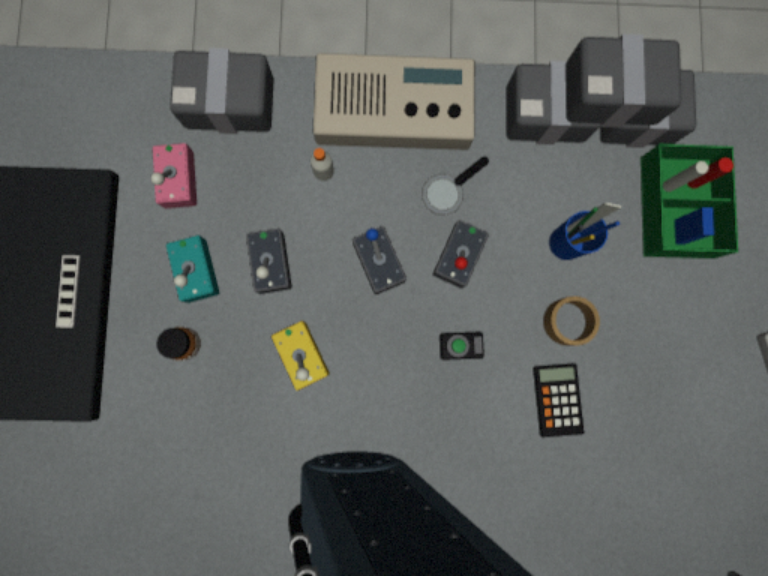

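The top view shows the blue lever box at about (378,258), white at (267,260), red at (460,255) and the remote at (460,345), in 1.5x pixels. The green spots are all at the upper (far) ends. The scene view agrees. Next I'll measure them.

```bash
python3 - <<'E'
from h import *
K={n:dict(np.load(f"{n}0.npz")) for n in("scene","top")}
def tri(a,b):
    A=np.zeros((3,3));B=np.zeros(3);D=[]
    for k,(u,v) in((K["top"],a),(K["scene"],b)):
        r=np.array([(u-k["cx"])/k["f"],(v-k["cy"])/k["f"],1])@k["R"]; r/=np.linalg.norm(r)
        P=np.eye(3)-np.outer(r,r);A+=P;B+=P@k["C"];D.append((P,k["C"]))
    x=np.linalg.solve(A,B); return x.round(1),[round(float(np.linalg.norm(P@(x-C))),1) for P,C in D]
def blob(n,c,win,hs):
    k=K[n];x,y,s=win; hsv=cv2.cvtColor(k["p"],cv2.COLOR_BGR2HSV)
    m=cv2.inRange(hsv,hs[0],hs[1]); w=np.zeros_like(m); w[int(y-s):int(y+s),int(x-s):int(x+s)]=1; m*=w
    N,L,st,ce=cv2.connectedComponentsWithStats(m)
    if N<2:return None,0
    i=1+np.argmax(st[1:,4]); return ce[i],st[i,4]
H=dict(blue=((100,120,60),(130,255,255)),red=((0,130,70),(8,255,255)),white=((0,0,130),(180,60,255)),green=((45,90,40),(85,255,255)))
for nm,c,tw,sw in(("uv tip","blue",(372,234,15),(396,294,12)),("white tip","white",(262,272,15),(465,265,12)),("red tip","red",(461,263,15),(318,294,12)),
  ("uv spot","green",(368,230,20),(403,319,16)),("white spot","green",(264,235,15),(482,308,14)),("red spot","green",(472,230,12),(322,333,30)),("button","green",(459,346,20),(301,288,14))):
    a,na=blob("top",c,np.array(tw)/1.5,H[c]); b,nb=blob("scene",c,np.array(sw)/1.5,H[c])
    print(nm,a,na,b,nb)
    if a is not None and b is not None: print("   ",tri(a,b))
    if a is not None: print("    depth top",K["top"]["W"][int(a[1]),int(a[0])].round(1),"ray@45",ray(K["top"],*a,45).round(1))
W=K["top"]["W"]
for nm,(x,y),lo,hi,s in(("uv",(380,258),38,52,34),("white",(267,262),38,52,32),("red",(461,254),38,52,32),("remote",(461,346),15,32,28)):
    x,y,s=x/1.5,y/1.5,s/1.5+3
    m=((W[...,2]>lo)&(W[...,2]<hi)).astype(np.uint8); w=np.zeros_like(m); w[int(y-s):int(y+s),int(x-s):int(x+s)]=1; m*=w
    m=cv2.morphologyEx(m,cv2.MORPH_OPEN,np.ones((3,3)))
    P=W[m>0]; z=np.median(P[:,2]); r=cv2.minAreaRect(P[:,:2].astype(np.float32)); print(nm,len(P),z.round(1),r)
E
```

```text
uv tip [247.69230769 156.17307692] 52 [263.58064516 195.5483871 ] 31
    (array([625.2,  -5.3, 109.7]), [0.1, 0.1])
    depth top [622.3  -3.5 124.5] ray@45 [639.4  -5.   45. ]
white tip [174.         181.24390244] 41 [309.42608696 175.00434783] 230
    (array([553.7, 177.1, 113.9]), [1.4, 1.4])
    depth top [553.7 177.  121.4] ray@45 [564.  192.9  45. ]
red tip [307.08 174.84] 50 [211.7027027  195.13513514] 37
    (array([ 581.1, -158.6,  110.4]), [0.1, 0.1])
    depth top [nan nan nan] ray@45 [ 592.3 -169.4   45. ]
uv spot None 0 [265.66666667 213.88888889] 9
white spot [175.11764706 156.41176471] 17 [321.57142857 203.85714286] 7
    (array([631.8, 192.1,  47.5]), [0.7, 0.7])
    depth top [632.5 192.5  50.6] ray@45 [632.6 193.3  45. ]
red spot [314.5625 153.25  ] 16 [207.55555556 226.66666667] 9
    (array([ 652.8, -189.5,   47.4]), [0.3, 0.3])
    depth top [ 652.8 -187.1   50.5] ray@45 [ 653.4 -189.7   45. ]
button [305.29230769 230.09230769] 65 [200.91891892 191.54054054] 37
    (array([ 441.3, -166.7,   38.9]), [0.3, 0.3])
    depth top [ 441.4 -165.7   42.1] ray@45 [ 441.1 -166.    45. ]
uv 772 47.0 ((593.524169921875, -18.901535034179688), (109.0602798461914, 63.73789596557617), 24.79509162902832)
white 814 46.8 ((586.3877563476562, 184.4669952392578), (110.33358764648438, 64.29016876220703), 10.903706550598145)
red 798 47.0 ((610.1671752929688, -170.6160888671875), (64.10222625732422, 111.13262939453125), 67.155517578125)
remote 312 22.4 ((440.62762451171875, -176.45924377441406), (46.95543670654297, 80.8409652709961), 1.4667447805404663)
```

>>> send_rows:
  deltas:
    - [0,0,0,0,0,-0.1,1]
    - [0,0,0,0,0,-0.09,1]
    - [0.04,-0.0165,0,0,0,0,1]
    - [0.04,-0.0165,0,0,0,0,1]
    - [0.04,-0.0165,0,0,0,0,1]
    - [0.04,-0.0165,0,0,0,0,1]
    - [0.04,-0.0165,0,0,0,0,1]
    - [0.04,-0.0165,0,0,0,0,1]

```text
time: 0.9
eef_pos: [314.7, -366.6, 245.0]
tool_rot: [0.977, 0.214, 0.0, -0.0]
wrist_force: [-0.0, -0.8, -0.2]
opening: -0.2
```

>>> send_rows:
  deltas:
    - [0.04,-0.0165,0,0,0,0,1]
    - [0.04,-0.0165,0,0,0,0,1]
    - [0.04,-0.0165,0,0,0,0,1]
    - [0.04,-0.0165,0,0,0,0,1]
    - [0.04,-0.0165,0,0,0,0,1]
    - [0.04,-0.0165,0,0,0,0,1]
    - [0.04,-0.0165,0,0,0,0,1]
    - [0.04,-0.0165,0,0,0,0,1]

```text
time: 1.7
eef_pos: [550.3, -113.0, 244.9]
tool_rot: [0.977, 0.214, -0.0, -0.0]
wrist_force: [0.1, -1.5, -0.4]
opening: -0.4
```

>>> send_rows:
  deltas:
    - [0.04,-0.0165,0,0,0,0,1]
    - [0.04,-0.0165,0,0,0,0,1]
    - [0.04,-0.0165,0,0,0,0,1]
    - [0.03,-0.0165,0,0,0,0,1]
    - [0,0,0,0,0,0,1]
    - [0,0,0,0,0,0,1]

```text
time: 2.3
eef_pos: [657.9, 8.6, 244.3]
tool_rot: [0.977, 0.215, -0.001, -0.0]
wrist_force: [-1.2, -0.7, 0.2]
opening: -0.2
```

```bash
cat > s.py <<'E'
import sys
from h import *
from scipy.spatial.transform import Rotation as Ro
def to(tx,ty,tz,yaw):
    o=bot.get_obs(); R=Ro.from_quat(o["tool_rot"]); d=R.inv().apply(np.array([tx,ty,tz])-o["eef_pos"])
    G=np.array([[np.cos(yaw),np.sin(yaw),0],[np.sin(yaw),-np.cos(yaw),0],[0,0,-1]]).T
    print("t",round(o["time"],2),"tcp",o["eef_pos"].round(1),"tool d",d.round(1),"rv",(R.inv()*Ro.from_matrix(G)).as_rotvec().round(3),"F",o["wrist_force"].round(1),"open",round(o["opening"],1),"reach",bot.tip_reach)
if __name__=="__main__": to(*map(float,sys.argv[1:]))
E
python3 s.py 670.7 16.7 112 .433
python3 - <<'E'
from h import *
k=cam("top"); cv2.imwrite("pics/top1.png",cv2.resize(k["p"][80:300,100:380],None,fx=2.5,fy=2.5))
E
```

```text
t 2.3 tcp [657.9   8.6 244.3] tool d [ 15.3  -1.9 132.2] rv [-0.001  0.002 -0.001] F [-1.2 -0.7  0.2] open -0.2 reach 14.0
```

View pics/top1.png

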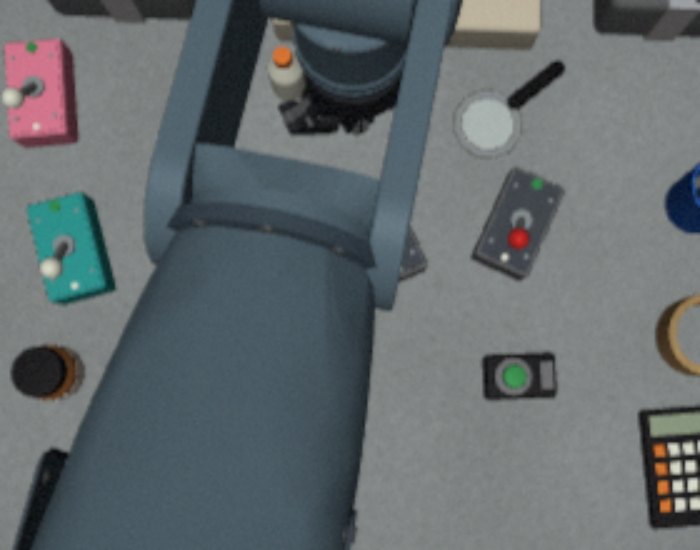

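The top view is blocked by the arm. The red lever and remote haven't moved, and the glue bottle, at crop (283,75), is clear of the descent. Going down beyond the blue cap, then pushing back.

>>> send_rows:
  deltas:
    - [0.015,-0.002,0,0,0,0,1]
    - [0,0,0.033,0,0,0,1]
    - [0,0,0.033,0,0,0,1]
    - [0,0,0.033,0,0,0,1]
    - [0,0,0.033,0,0,0,1]
    - [0,0,0,0,0,0,1]
    - [0,0,0,0,0,0,1]

```text
time: 3.05
eef_pos: [670.5, 14.9, 113.5]
tool_rot: [0.977, 0.213, -0.001, -0.0]
wrist_force: [0.8, -0.1, 0.5]
opening: 0.1
```

```bash
python3 s.py 600.8 -15.5 112 .433
python3 - <<'E'
from h import *
k=cam("scene"); cv2.imwrite("pics/scene1.png",cv2.resize(k["p"][120:290,170:390],None,fx=3,fy=3))
E
```

```text
t 3.05 tcp [670.5  14.9 113.5] tool d [-76.   -1.4   1.6] rv [-0.001  0.001 -0.004] F [ 0.8 -0.1  0.5] open 0.1 reach 14.0
```

View pics/scene1.png

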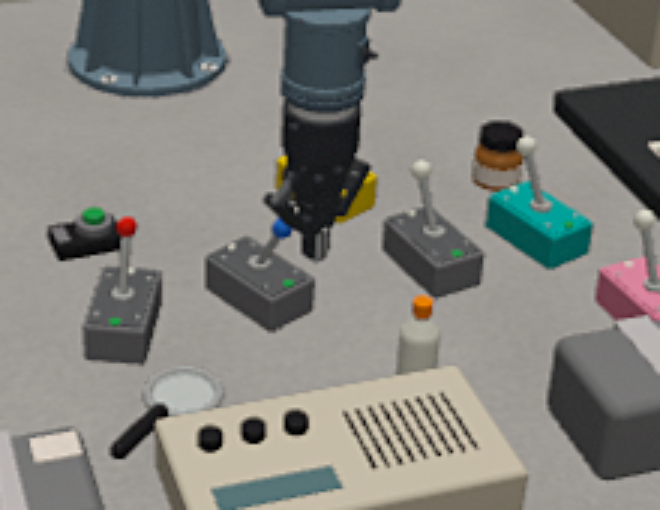

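The shut fingertips, at crop (315,245), stand just beyond the blue cap at (281,228), low enough and in line. Pushing.

>>> send_rows:
  deltas:
    - [-0.01,-0.001,0.001,0,0,0,1]
    - [-0.01,0,0,0,0,0,1]
    - [-0.01,0,0,0,0,0,1]
    - [-0.01,0,0,0,0,0,1]
    - [-0.01,0,0,0,0,0,1]
    - [-0.01,0,0,0,0,0,1]
    - [-0.01,0,0,0,0,0,1]
    - [-0.008,0,0,0,0,0,1]

```text
time: 3.9
eef_pos: [597.9, -16.0, 111.7]
tool_rot: [0.977, 0.214, -0.001, -0.0]
wrist_force: [0.2, 0.6, 0.7]
opening: 0.0
```

>>> send_rows:
  deltas:
    - [0,0,0,0,0,0,1]
    - [0.01,0,0,0,0,0,1]
    - [0.02,0,0,0,0,0,1]
    - [0.01,0,-0.02,0,0,0,1]
    - [0,0,-0.04,0,0,0,1]
    - [0,0,-0.04,0,0,0,1]
    - [0,0,-0.03,0,0,0,1]
    - [0,0,0,0,0,0,1]

```text
time: 4.7
eef_pos: [639.9, 1.2, 248.5]
tool_rot: [0.977, 0.214, 0.005, 0.002]
wrist_force: [-0.0, -0.0, -0.1]
opening: -0.1
```

```bash
python3 s.py 503.0 168.4 245 .19
python3 - <<'E'
from h import *
k=cam("scene"); cv2.imwrite("pics/scene2.png",cv2.resize(k["p"][120:290,170:390],None,fx=3,fy=3))
E
```

```text
t 4.7 tcp [639.9   1.2 248.5] tool d [ -54.4 -209.1    1.8] rv [ 0.005 -0.009  0.241] F [-0.  -0.  -0.1] open -0.1 reach 14.0
```

View pics/scene2.png

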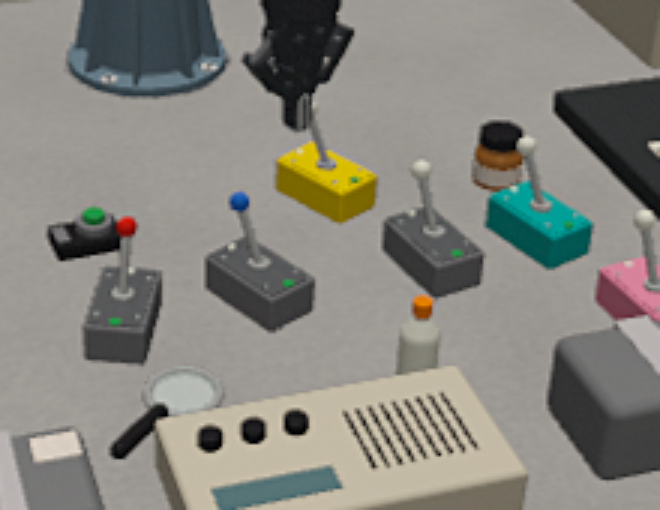

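The blue lever now leans away from its green spot (cap at crop (240,201)) and nothing else has moved. Next is white: turn, then go to its near side.

>>> send_rows:
  deltas:
    - [0,0,0,0,0,0.12,1]
    - [0,0,0,0,0,0.12,1]
    - [-0.018,-0.038,0,0,0,0,1]
    - [-0.018,-0.038,0,0,0,0,1]
    - [-0.018,-0.038,0,0,0,0,1]
    - [-0.018,-0.038,0,0,0,0,1]
    - [-0.018,-0.038,0,0,0,0,1]
    - [0,0,0,0,0,0,1]

```text
time: 5.55
eef_pos: [508.4, 174.4, 240.7]
tool_rot: [0.995, 0.098, -0.002, -0.001]
wrist_force: [0.6, 0.1, -0.8]
opening: 0.1
```

```bash
python3 s.py 515.7 170.9 112 .19
```

```text
t 5.55 tcp [508.4 174.4 240.7] tool d [  7.    5.1 128.6] rv [-0.002  0.004  0.006] F [ 0.6  0.1 -0.8] open 0.1 reach 14.0
```

>>> send_rows:
  deltas:
    - [0.006,0.004,0.03,0,0,0,1]
    - [0,0,0.033,0,0,0,1]
    - [0,0,0.033,0,0,0,1]
    - [0,0,0.033,0,0,0,1]
    - [0,0,0,0,0,0,1]
    - [0,0,0,0,0,0,1]

```text
time: 6.15
eef_pos: [518.1, 167.5, 112.6]
tool_rot: [0.995, 0.095, -0.001, 0.0]
wrist_force: [0.2, 0.3, 0.9]
opening: 0.3
```

```bash
python3 s.py 578.5 183 112 .19
python3 - <<'E'
from h import *
k=cam("scene"); cv2.imwrite("pics/scene3.png",cv2.resize(k["p"][120:290,170:390],None,fx=3,fy=3))
E
```

```text
t 6.15 tcp [518.1 167.5 112.6] tool d [62.2 -3.8  0.4] rv [-0.     0.002  0.001] F [0.2 0.3 0.9] open 0.3 reach 14.0
```

View pics/scene3.png

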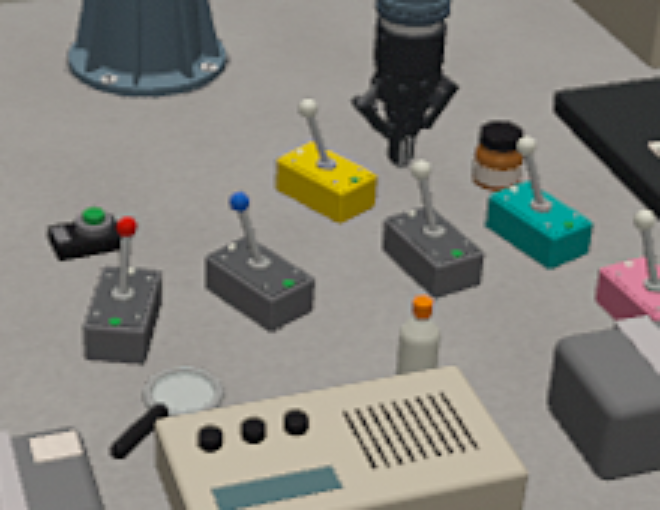

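The fingertips, at crop (402,160), are just behind the white cap at (421,170) and clear of the yellow lever. Pushing away from the robot, with 3 mm of sideways correction.

>>> send_rows:
  deltas:
    - [0,-0.0035,0,0,0,0,1]
    - [0.01,0,0,0,0,0,1]
    - [0.01,0,0,0,0,0,1]
    - [0.01,0,0,0,0,0,1]
    - [0.01,0,0,0,0,0,1]
    - [0.01,0,0,0,0,0,1]
    - [0.01,0,0,0,0,0,1]
    - [0.004,0,0,0,0,0,1]

```text
time: 7.0
eef_pos: [582.1, 183.5, 113.4]
tool_rot: [0.995, 0.095, 0.001, -0.0]
wrist_force: [0.5, 0.7, -0.6]
opening: -0.2
```

>>> send_rows:
  deltas:
    - [0,0,0,0,0,0,1]
    - [-0.01,0,0,0,0,0,1]
    - [-0.02,0,0,0,0,0,1]
    - [-0.01,0,-0.02,0,0,0,1]
    - [0,0,-0.04,0,0,0,1]
    - [0,0,-0.04,0,0,0,1]
    - [0,0,-0.03,0,0,0,1]
    - [0,0,0,0,0,0,1]

```text
time: 7.8
eef_pos: [542.9, 176.0, 248.8]
tool_rot: [0.995, 0.095, 0.005, -0.0]
wrist_force: [0.2, 0.0, 0.6]
opening: 0.4
```

```bash
python3 s.py 441.2 -166.5 240 .19
python3 - <<'E'
from h import *
k=cam("scene"); cv2.imwrite("pics/scene4.png",cv2.resize(k["p"][120:290,170:390],None,fx=3,fy=3))
E
```

```text
t 7.8 tcp [542.9 176.  248.8] tool d [-165.   317.     7.5] rv [ 0.001 -0.009  0.001] F [0.2 0.  0.6] open 0.4 reach 14.0
```

View pics/scene4.png

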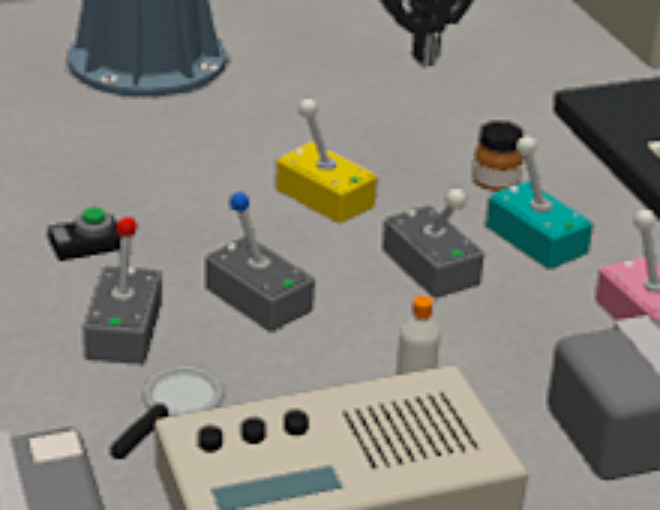

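The white lever now leans to its green spot (cap at crop (456,199)). On to above the button.

>>> send_rows:
  deltas:
    - [-0.0205,0.0395,0,0,0,0,1]
    - [-0.0205,0.0395,0,0,0,0,1]
    - [-0.0205,0.0395,0,0,0,0,1]
    - [-0.0205,0.0395,0,0,0,0,1]
    - [-0.0205,0.0395,0,0,0,0,1]
    - [-0.0205,0.0395,0,0,0,0,1]
    - [-0.0205,0.0395,0,0,0,0,1]
    - [-0.0205,0.0395,0,0,0,0,1]

```text
time: 8.65
eef_pos: [438.0, -166.2, 241.4]
tool_rot: [0.995, 0.095, -0.001, -0.001]
wrist_force: [1.0, -0.3, 0.4]
opening: 0.3
```

>>> send_rows:
  deltas:
    - [0,0,0,0,0,0,1]
    - [0,0,0.035,0,0,0,1]
    - [0,0,0.035,0,0,0,1]
    - [0,0,0.035,0,0,0,1]
    - [0,0,0,0,0,0,1]
    - [0,0,0,0,0,0,1]

```text
time: 9.25
eef_pos: [439.3, -164.4, 137.6]
tool_rot: [0.995, 0.096, -0.001, -0.001]
wrist_force: [0.1, -0.9, 0.6]
opening: -0.1
```

```bash
python3 s.py 441.2 -166.5 53 .19
```

```text
t 9.25 tcp [ 439.3 -164.4  137.6] tool d [ 1.7  2.6 84.6] rv [-0.002  0.002  0.001] F [ 0.1 -0.9  0.6] open -0.1 reach 14.0
```

>>> send_rows:
  deltas:
    - [0.0015,0.0025,0.03,0,0,0,1]
    - [0,0,0.03,0,0,0,1]
    - [0,0,0.018,0,0,0,1]
    - [0,0,0,0,0,0,1]
    - [0,0,0,0,0,0,1]
    - [0,0,0,0,0,0,1]

```text
time: 9.85
eef_pos: [443.6, -168.6, 62.4]
tool_rot: [0.995, 0.095, 0.001, 0.001]
wrist_force: [0.2, 0.8, -0.2]
opening: 0.3
```

```bash
python3 s.py 441.2 -166.5 53 .19
python3 - <<'E'
from h import *
k=cam("scene"); cv2.imwrite("pics/scene5.png",cv2.resize(k["p"][150:230,160:270],None,fx=6,fy=6,interpolation=2))
E
```

```text
t 9.85 tcp [ 443.6 -168.6   62.4] tool d [-2.  -2.6  9.4] rv [ 0.003 -0.003  0.001] F [ 0.2  0.8 -0.2] open 0.3 reach 14.0
```

View pics/scene5.png

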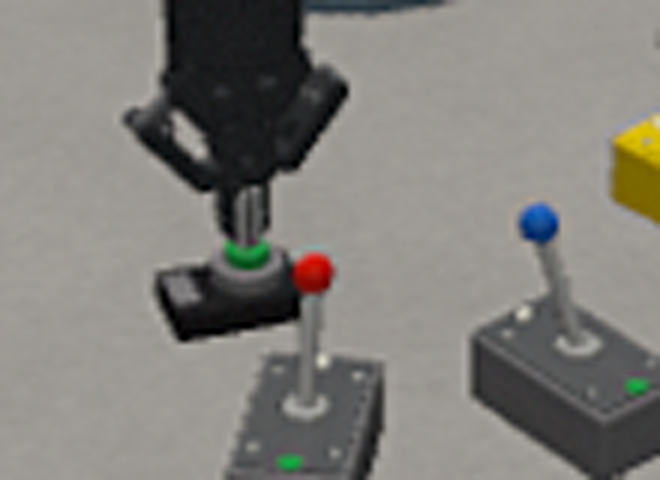

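The shut fingertips are centred over the green button at (247,252) in the crop, clear of the red lever. Pressing slowly and watching the force.

>>> send_rows:
  deltas:
    - [0,0,0.003,0,0,0,1]
    - [0,0,0.003,0,0,0,1]
    - [0,0,0.002,0,0,0,1]
    - [0,0,0,0,0,0,1]

```text
time: 10.3
eef_pos: [442.9, -168.4, 52.7]
tool_rot: [0.995, 0.095, 0.001, 0.001]
wrist_force: [1.7, -1.0, 4.8]
opening: -0.1
```

>>> send_rows:
  deltas:
    - [0,0,0.002,0,0,0,1]
    - [0,0,0,0,0,0,1]

```text
time: 10.5
eef_pos: [443.0, -168.4, 51.8]
tool_rot: [0.995, 0.095, 0.001, 0.001]
wrist_force: [-1.5, 1.1, 16.5]
opening: -0.1
```

>>> send_rows:
  deltas:
    - [0,0,0.002,0,0,0,1]
    - [0,0,0,0,0,0,1]

```text
time: 10.7
eef_pos: [443.2, -168.5, 51.3]
tool_rot: [0.995, 0.096, 0.0, 0.001]
wrist_force: [-8.1, 4.9, 35.6]
opening: -0.2
```

Stiff contact, most likely the button bottomed. I'll ease off slightly and look.

>>> send_rows:
  deltas:
    - [0,0,-0.0025,0,0,0,1]
    - [0,0,0,0,0,0,1]

```text
time: 10.9
eef_pos: [443.0, -168.4, 51.9]
tool_rot: [0.995, 0.095, 0.001, 0.001]
wrist_force: [1.1, -0.4, 10.6]
opening: 0.1
```

```bash
python3 s.py 441.2 -166.5 53 .19
python3 - <<'E'
from h import *
k=cam("scene"); cv2.imwrite("pics/scene6.png",cv2.resize(k["p"][170:215,175:235],None,fx=10,fy=10,interpolation=2))
E
```

```text
t 10.9 tcp [ 443.  -168.4   51.9] tool d [-1.4 -2.2 -1.1] rv [ 0.002 -0.002  0.001] F [ 1.1 -0.4 10.6] open 0.1 reach 14.0
```

View pics/scene6.png

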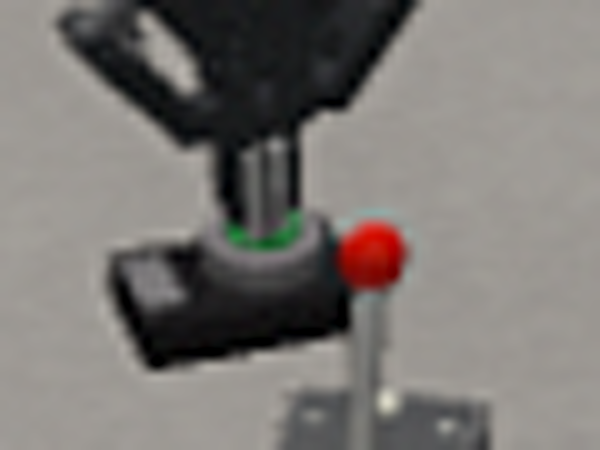

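>>> send_rows:
  deltas:
    - [0,0,-0.001,0,0,0,1]
    - [0,0,0,0,0,0,1]
    - [0,0,0,0,0,0,1]

```text
time: 11.25
eef_pos: [442.6, -168.2, 52.0]
tool_rot: [0.995, 0.095, 0.0, 0.0]
wrist_force: [3.2, -1.1, 3.8]
opening: -0.3
```

>>> send_rows:
  deltas:
    - [0,0,-0.001,0,0,0,1]
    - [0,0,0,0,0,0,1]
    - [0,0,0,0,0,0,1]

```text
time: 11.55
eef_pos: [442.0, -167.8, 52.7]
tool_rot: [0.995, 0.095, -0.0, -0.0]
wrist_force: [2.4, -2.3, 3.6]
opening: 0.0
```

>>> send_rows:
  deltas:
    - [0,0,-0.001,0,0,0,1]
    - [0,0,0,0,0,0,1]
    - [0,0,0,0,0,0,1]

```text
time: 11.85
eef_pos: [441.8, -167.7, 53.6]
tool_rot: [0.995, 0.095, -0.0, -0.0]
wrist_force: [0.4, -1.6, 3.5]
opening: 0.0
```

>>> send_rows:
  deltas:
    - [0,0,-0.001,0,0,0,1]
    - [0,0,0,0,0,0,1]
    - [0,0,0,0,0,0,1]

```text
time: 12.15
eef_pos: [441.8, -167.7, 54.6]
tool_rot: [0.995, 0.095, -0.0, -0.0]
wrist_force: [0.3, -2.1, 2.5]
opening: -0.1
```

>>> send_rows:
  deltas:
    - [0,0,-0.001,0,0,0,1]
    - [0,0,0,0,0,0,1]
    - [0,0,0,0,0,0,1]

```text
time: 12.45
eef_pos: [441.8, -167.6, 55.7]
tool_rot: [0.995, 0.095, -0.0, -0.0]
wrist_force: [0.4, -1.2, 1.8]
opening: -0.0
```

>>> send_rows:
  deltas:
    - [0,0,-0.001,0,0,0,1]
    - [0,0,0,0,0,0,1]
    - [0,0,0,0,0,0,1]

```text
time: 12.75
eef_pos: [441.8, -167.6, 56.6]
tool_rot: [0.995, 0.095, -0.0, -0.0]
wrist_force: [-1.0, -0.6, 2.5]
opening: -0.1
```

While lifting, the force fell from the 4 N at bottom gradually, with contact over more than 4.6 mm of travel. So the button was fully down. Lifting clear and checking.

>>> send_rows:
  deltas:
    - [0,0,-0.005,0,0,0,1]
    - [0,0,-0.02,0,0,0,1]
    - [0,0,-0.04,0,0,0,1]
    - [0,0,-0.04,0,0,0,1]
    - [0,0,-0.04,0,0,0,1]
    - [0,0,-0.04,0,0,0,1]
    - [0,0,0,0,0,0,1]
    - [0,0,0,0,0,0,1]

```text
time: 13.55
eef_pos: [442.4, -167.8, 242.7]
tool_rot: [0.995, 0.095, 0.001, 0.001]
wrist_force: [-0.9, -0.3, -0.5]
opening: 0.3
```

```bash
python3 s.py 441.2 -166.5 53 .19
python3 - <<'E'
from h import *
k=cam("scene"); o=dict(np.load("scene0.npz")); cv2.imwrite("pics/scene7.png",cv2.resize(k["p"][120:290,120:390],None,fx=2.9,fy=2.9))
def g(k):
    m=cv2.inRange(cv2.cvtColor(k["p"],cv2.COLOR_BGR2HSV),(45,90,40),(85,255,255))[180:202,190:212]; v,u=np.nonzero(m); return len(u),u.mean().round(2),v.mean().round(2)
print("button blob before/after",g(o),g(k))
d=cv2.absdiff(k["p"],o["p"]).max(2)[120:290,120:390]; m=cv2.morphologyEx((d>50).astype(np.uint8),cv2.MORPH_OPEN,np.ones((2,2)))
print(cv2.connectedComponentsWithStats(m)[2][1:])
E
```

```text
t 13.55 tcp [ 442.4 -167.8  242.7] tool d [ -1.2  -1.7 189.7] rv [ 0.001 -0.002  0.001] F [-0.9 -0.3 -0.5] open 0.3 reach 14.0
button blob before/after (37, np.float64(10.92), np.float64(11.54)) (37, np.float64(10.92), np.float64(11.54))
[[ 60   0  19  23 168]
 [ 92   0   2   2   4]
 [128  65   6   7  36]
 [202  64   3   2   6]
 [199  70   3   4   9]
 [140  74   8  10  48]]
```

View pics/scene7.png

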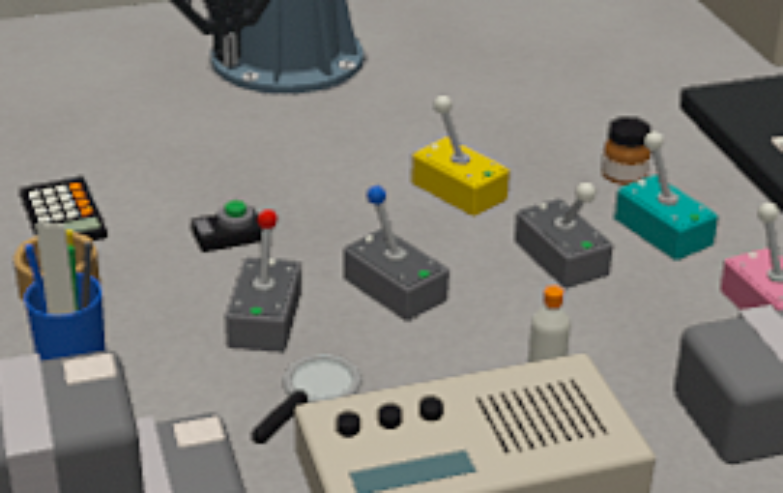

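The blue lever is off (cap at (376,195)), the white lever is on (586,191) and the red lever is unchanged. The remote and its button are exactly where they were, with the button back up. Apart from the arm, only the two lever caps differ from the first picture.

```bash
python3 -c "
from bench import order; print(order.hand_in())"
```

```text
the job is handed in; nothing more can be done
None
```

The job is done and handed in, at about 13.6 s on the robot's clock. With shut fingertips I flipped the blue lever to off, then the white lever to on, then pressed the shutter button on the remote right down and let it come back up.

**Last picture against the first:** blue leans away from its green spot and white leans towards its own. Red and the bystanders in that cropped part of the view had not moved. The green button shows at the same pixels as before, so the remote did not shift and the button is up again. The arm ended clear, with the tool at 243 mm.

**Button press:** it was fully down. The force reached about 4 N, then rose steeply, and contact lasted over more than 4.6 mm on the way up.

**Two things off plan:**
- The button bottomed 4–5 mm higher than I had planned for, because my two-view height for its top (39 mm) was too low. The fingertip put that top at 43 mm or more.
- Because of that, the press briefly reached a wrist force of about 36 N (limit 120 N) before I eased off.

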